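# Seat the end plate in the corner fixture

## Task

Using only the fingertips or the outside of the fingers, push the rectangular end plate along the bench into the corner of the L-shaped fixture, until its far side lies flush against the long fence and its end against the short end fence, and push the fixture's sliding block along the fence up against the plate's free end, so that the plate is trapped. Do not lift, tip or carry the plate, keep it the way round it lies, and leave the loose parts around it where they are.

Things in the scene. Friction and masses are not known exactly. Their poses are not given: they have to be found in the camera images.
- fixture: L-shaped dark steel fixture bolted to the bench, yaw within 0.2 rad; fences 20 mm thick, 30 mm high. Origin: the L's inner corner, bench level. Long fence: working face x = 0 of this frame, metal at x 0 to 20, y +20 to -315 mm. End fence: working face y = 0, metal at y 0 to 20, x 0 to -110 mm. Its open side looks to -x, towards the robot; the plate slides in there on the bare bench.
- plate: aluminium end plate lying flat, 88 (its x) by 104 (its y) by 25 mm high, about 0.6 kg, four bolt holes, low steel port mid-top. Origin: centre of underside. It starts on the open side, between end fence and block in fixture y, within 0.25 rad of the fixture's axes, a 104 mm side facing the long fence. Seated: origin at fixture x -44, y -52 mm, axes parallel.
- block (a joint): travel of the steel sliding block along the long fence, m: 0 fully back, growing towards the end fence (fixture +y), to 0.15. Nose at fixture y = -0.215 + value (a seated plate is met at 0.111). 88 mm long, straddles the fence; in front of it solid from fixture x -3 to -59 mm, 2 to 41 mm above the bench. Stiff (about 2.5 N), no spring, stays where left.
- block_nose (a point): centre of the block's nose face, the flat end that looks towards the end fence and meets the plate, 20 mm above the bench, 31 mm in front of the long fence's face
- block_tail (a point): centre of the block's tail face, the flat end away from the end fence (the face to push on), 88 mm behind the nose along the fence, 20 mm above the bench, 31 mm in front of the long fence's face
- socket: bystander: steel wrench socket standing upright left of the end fence, 28 mm wide, 38 mm high; origin at centre of underside
- bolt: bystander: steel bolt standing on its head to the right of the plate, head 24 mm wide, 58 mm high; origin at centre of underside
- flange: bystander: flat steel ring left of the plate, 64 mm wide, 14 mm high; origin at centre of underside
- jar: bystander: white jar with a black cap at the right, 60 mm wide, 65 mm high; origin at centre of underside
- wrench: bystander: steel wrench lying at the far right, 190 mm long; origin under its middle, its x along its length
- collar: bystander: brass collar standing at the left, 44 mm wide, 30 mm high; origin at centre of underside
- spacer: bystander: flat steel spacer with a hole, 75 by 55 by 12 mm, near right; origin at centre of underside
Not all that is in view belongs to the job. Of the things that look like the plate, the smallest one is meant.

How it is judged:
By the outcome, as a careful person would: the job done as asked, in the order asked, and still so for the second after the job is handed in, with the robot touching nothing.
It also fails if it takes over 48 s, if anything falls off the work surface, if the arm or the gripper's body presses on something with over 40 N, if the wrist force passes 120 N, or if a joint passes its speed limit or range.

## Robot

A 6-joint arm with a two-finger parallel gripper is mounted at the origin on the work surface. World frame = base frame: x ahead of the robot, y to its left, z up, the work surface at z = 0. Lengths are in m, angles in rad, forces in N, time in s.
With the tool pointing down it reaches from about 0.35 to 0.975 m from the base axis. Payload 4.9 kg.
Tool frame: the origin (TCP) lies midway between the tips of the shut fingers; the grasp point (between the pads) lies 19 mm behind it; z points along the fingers, y is the direction in which the jaws open and shut (so a half turn about z gives the same grasp; the last joint's range is limited). The gripper opens to 85 mm and grips with 20 to 120 N. Pads are 22 mm wide; open, the fingers measure 114 mm over their backs; the gripper's body (76 mm by 85 mm) begins 54 mm behind the grasp point. The pads swing forward as they close: fully open they stand 13 mm farther back than shut.
Start: joints at [1.124, 0.053, 1.613, -0, 1.476, -0.119], TCP at [0.201, 0.592, 0.231] pointing down, gripper open.
Joint ranges: [-3.01, 3.01], [-1.01, 2.22], [0.06, 2.58], [-1.02, 4.17], [0.09, 2.62], [-3.14, 3.14]. Speed limits (rad/s): [2.57, 2.57, 3.14, 3.14, 3.14, 3.14].

## Interface

Orientations are given as a rotation vector (axis times angle).
In Python, from station import ctrl gives the robot as it stands.
- The arm moves only by the tool jog_arm, never from a script. Its argument "steps" is a list of rows, each an object of numbers: "dx", "dy", "dz": the shift along the world's x, y, z in units of 60 mm (1.0 is 60 mm); "twist": the turn about the world's z in units of 10 degrees (1.0 is 10 degrees). A call has 1 to 5 rows; each row is the pose to reach, as a shift and turn from the pose measured when the call began; what a row does not reach only later rows make up. A row lasts 1/8 s, in which the tool goes at most 62.5 mm and 10.7 degrees, less where a joint would pass 70% of its speed; a pose out of reach is approached as far as the arm can. A call with a gripper value outside its range is refused whole. "gripper" is the closure in counts, from 0 (fully open) to 255 (shut), set as the call begins (left out, the last holds). The fingers move at their own pace and stop on an object; "newtons" is the grip in N (left out, the last holds). Time passes only in rows, so rows that repeat a pose let the fingers close. It gives the time, the measured TCP pose, the force and the opening at its end, in the units of the state.
- ctrl.get_obs(): the state, without advancing time (a new reading comes with each control period).
- ctrl.get_image(name): name is "scene" or "side" or "wrist"; returns a dict with "frame" (400x640x3 uint8, red, green, blue), "range_z" (400x640 float32, m along the optical axis (not along the pixel's ray), 0 where there is no reading), "fx", "fy", "cx", "cy" (pixels), "extrinsics" (4x4, takes a point from camera to world coordinates). Camera axes: x right, y down, z forward; pixel columns grow to the right and rows downward; lengths in m; the calibration is good to about 2 mm. A picture is of the moment at which its call begins.
- ctrl.finish_job(): hands the job in, once; it reports no verdict.
The state is a dict: "t": time; "q": joint angles; "dq": joint speeds; "effort": joint torques, N m; "tool_pos": TCP position; "tool_rot": TCP orientation; "contact_force": force on the tool from outside, world axes, zero at the start; "wrist_torque": the same for the moment, N m; "opening": finger opening in m.
Only numpy, scipy, OpenCV 4.12 (cv2) and the standard library are available. Lean on these libraries where they do the work, as an engineer would, in place of code of your own. Each camera call takes 0.05 s, during which the arm holds its last target.

## Working session

There is one attempt and no reset: what is moved stays moved. The work goes in short steps, Python scripts to look and compute and a tool call to move; the robot and the scene stay as the last step left them, time stands still between calls to the robot, and variables do not carry over. Pictures are saved under pics/ and viewed, and the job is handed in when it is done.

Besides the shell and the picture viewer there is one more tool, called by a JSON object that holds its "api" and its "payload". jog_arm: Moves the arm, as the interface text tells. Its arguments: {"type":"object","properties":{"steps":{"type":"array"},"gripper":{"type":"number"},"newtons":{"type":"number"}},"required":["steps"]}

```bash
mkdir -p pics; ls; cat > h.py <<'E'
import numpy as np, cv2
from station import ctrl
def grab(n,tag):
    d=ctrl.get_image(n); cv2.imwrite(f'pics/{tag}.png',d['frame'][:,:,::-1]); np.savez(f'pics/{tag}.npz',**d); return d
def load(tag): return dict(np.load(f'pics/{tag}.npz'))
def ray(d,u,v,z):
    T=d['extrinsics']; r=T[:3,:3]@np.array([(u-d['cx'])/d['fx'],(v-d['cy'])/d['fy'],1]); o=T[:3,3]
    return o+r*(z-o[2])/r[2]
def cloud(d):
    v,u=np.mgrid[0:400,0:640]; Z=d['range_z']
    P=np.stack([(u-d['cx'])/d['fx']*Z,(v-d['cy'])/d['fy']*Z,Z],-1)
    W=P@d['extrinsics'][:3,:3].T+d['extrinsics'][:3,3]; W[Z==0]=np.nan; return W
E
python3 - <<'E'
from h import *
for n in ['scene','side','wrist']:
    d=grab(n,n+'0'); print(n,d['fx'],d['extrinsics'].round(3).tolist())
o=ctrl.get_obs(); print({k:np.round(v,3) for k,v in o.items()})
E
```

```text
pics
scene 407.7490042715332 [[-0.372, 0.635, -0.677, 1.19], [0.928, 0.257, -0.269, 0.273], [0.004, -0.728, -0.685, 0.791], [0.0, 0.0, 0.0, 1.0]]
side 467.5542493204402 [[0.864, -0.283, 0.417, -0.146], [-0.504, -0.478, 0.719, -1.139], [-0.004, -0.831, -0.556, 0.913], [0.0, 0.0, 0.0, 1.0]]
wrist 307.72821747862986 [[0.322, 0.902, 0.287, 0.127], [0.947, -0.306, -0.099, 0.616], [-0.002, 0.303, -0.953, 0.373], [0.0, 0.0, 0.0, 1.0]]
{'t': np.float64(0.15), 'q': array([ 1.124,  0.053,  1.614,  0.   ,  1.476, -0.119]), 'dq': array([-0.   , -0.001, -0.004,  0.001,  0.   ,  0.001]), 'effort': array([ 0.0000e+00, -3.9425e+01, -3.7072e+01, -0.0000e+00,  5.0000e-03,
       -0.0000e+00]), 'tool_pos': array([0.201, 0.591, 0.23 ]), 'tool_rot': array([-5.130e-01, -3.099e+00,  2.000e-03]), 'contact_force': array([-0.014,  0.344, -0.728]), 'wrist_torque': array([ 0.027, -0.048, -0.002]), 'opening': np.float64(0.085)}
```

View pics/scene0.png

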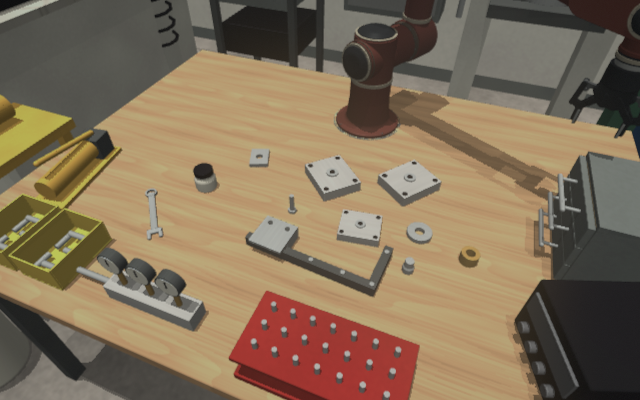

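View pics/side0.png

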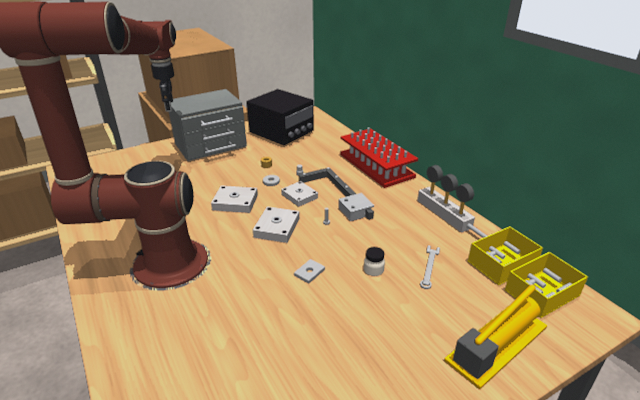

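View pics/wrist0.png

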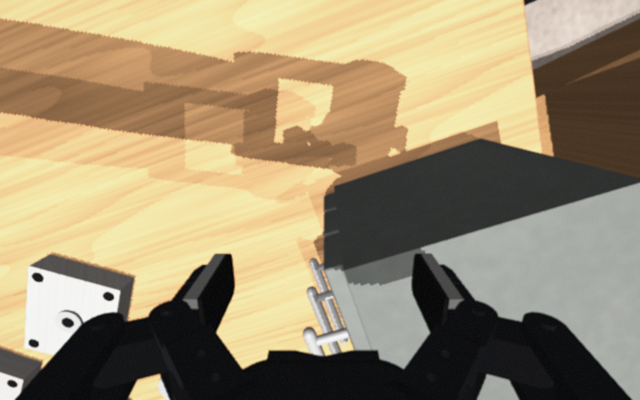

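Three things look like the plate in scene0: (332,176), (409,181) and (360,226). The spacer at (259,157) is a fourth, thinner one. The plate should be the smallest, next to the fixture at (360,226). In scene0 the block is at (272,235), with the long fence running to the corner at (375,290) and the end fence at (388,265). I'll measure and check with a crop.

```bash
python3 - <<'E'
from h import *
d=load('scene0'); W=cloud(d); f=d['frame'].astype(int)
hsv=cv2.cvtColor(d['frame'],cv2.COLOR_RGB2HSV)
m=((hsv[...,1]<40)&(hsv[...,2]>130)&(abs(W[...,2]-0.025)<0.006)).astype(np.uint8)
# light tops at ~25 mm
n,lab,st,c=cv2.connectedComponentsWithStats(m)
for i in range(1,n):
    if st[i,4]<150: continue
    mm=(lab==i).astype(np.uint8); cn=max(cv2.findContours(mm,0,1)[0],key=cv2.contourArea)
    P=np.array([ray(d,u,v,0.025)[:2] for u,v in cn[:,0]],np.float32)
    print(c[i].round(),cv2.minAreaRect(P*1000))
# height map points
W1=W.reshape(-1,3); roi=(W1[:,0]>.35)&(W1[:,0]<.95)&(abs(W1[:,1])<.45)
print('bench z',np.nanmedian(W1[roi][:,2]))
# topdown ortho image from scene, 1px=1mm at z=0.03 : x up, y left
def ortho(d,z,x0,x1,y0,y1,s=1.0):
    T=np.linalg.inv(d['extrinsics']);K=np.array([[d['fx'],0,d['cx']],[0,d['fy'],d['cy']],[0,0,1]])
    q=np.array([[x1,y1],[x1,y0],[x0,y0],[x0,y1]]); p=np.c_[q,np.full(4,z)]@T[:3,:3].T+T[:3,3]; p=p@K.T; p=p[:,:2]/p[:,2:]
    w,h=int((y1-y0)*1000*s),int((x1-x0)*1000*s)
    H=cv2.getPerspectiveTransform(p.astype(np.float32),np.float32([[0,0],[w,0],[w,h],[0,h]]))
    return cv2.warpPerspective(d['frame'],H,(w,h))
for n in ['scene','side']:
    o=ortho(load(n+'0'),0.03,.3,.85,-.4,.4); cv2.imwrite(f'pics/ortho_{n}.png',o[:,:,::-1])
cv2.imwrite('pics/crop0.png',cv2.resize(d['frame'][200:310,230:490,::-1],None,fx=3,fy=3,interpolation=cv2.INTER_CUBIC))
E
```

```text
[360. 225.] ((499.71014404296875, 126.62081909179688), (87.29536437988281, 102.8099594116211), 9.098294258117676)
[ 93. 274.] ((869.7808227539062, -387.5810852050781), (86.45854949951172, 13.884947776794434), 87.66571807861328)
bench z 0.001033633106899079
```

View pics/crop0.png

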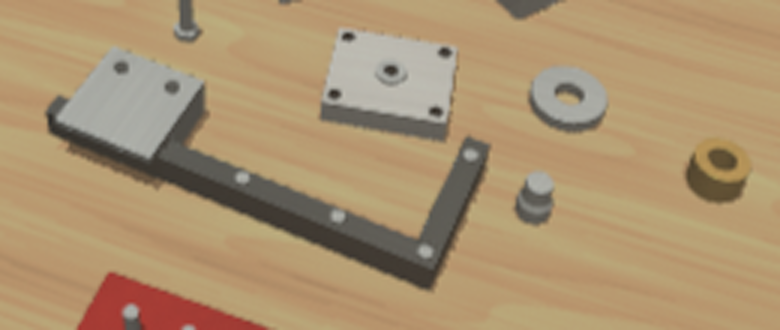

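View pics/ortho_scene.png

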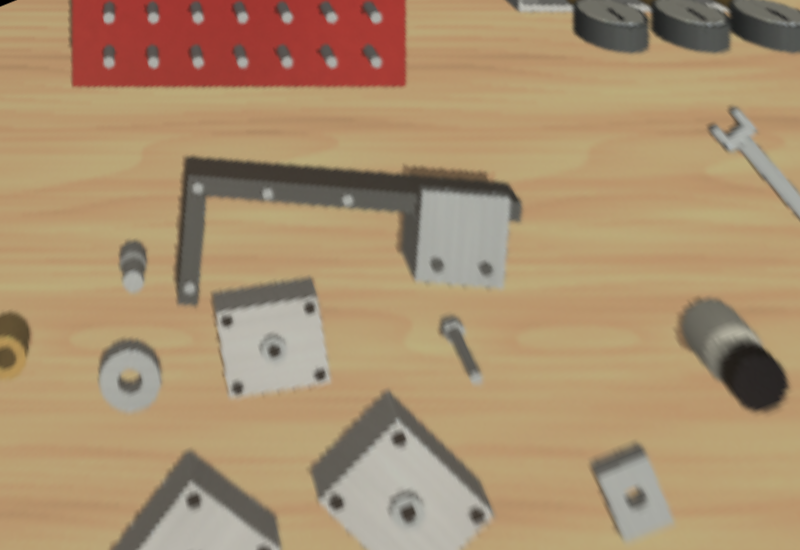

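View pics/ortho_side.png

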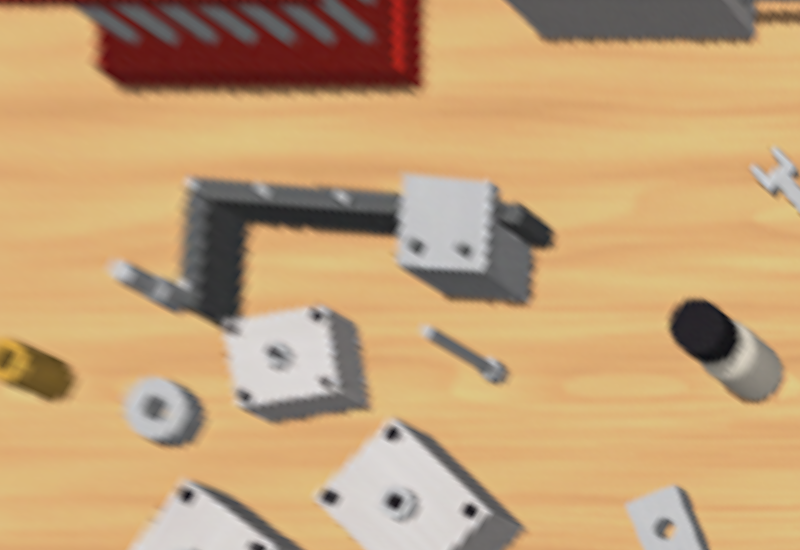

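```bash
cat > fx.py <<'E'
from h import *
def top(d,z,lo,hi,tol=.004):
    W=cloud(d); hsv=cv2.cvtColor(d['frame'],cv2.COLOR_RGB2HSV)
    m=(hsv[...,1]<60)&(hsv[...,2]>lo)&(hsv[...,2]<hi)&(abs(W[...,2]-z)<tol)
    v,u=np.nonzero(m); return np.array([ray(d,a,b,z)[:2] for a,b in zip(u,v)])
if __name__=='__main__':
  for n in ['scene0','side0']:
    d=load(n); P=top(d,.03,30,125)
    P=P[(P[:,0]>.52)&(P[:,0]<.70)&(P[:,1]>-.12)&(P[:,1]<.24)]
    # iterate yaw
    yaw=-.09
    for k in range(3):
        R=np.array([[np.cos(yaw),np.sin(yaw)],[-np.sin(yaw),np.cos(yaw)]]); Q=P@R.T
        xm=np.percentile(Q[:,0],98); 
        L=Q[(Q[:,0]>xm-.024)&(Q[:,1]<np.percentile(Q[:,1],99)-.04)&(Q[:,1]>.02)]
        # inner/outer edges per bin
        ys=np.arange(.02,.18,.01); e=[]
        for y in ys:
            s=L[abs(L[:,1]-y)<.005,0]
            if len(s)>5: e.append((y,s.min(),s.max()))
        e=np.array(e); a=np.polyfit(e[:,0],(e[:,1]+e[:,2])/2,1); yaw-=a[0]
    E=Q[(Q[:,0]<np.median(e[:,1])-.01)&(Q[:,1]>.15)]
    print(n,'yaw',yaw,'long inner/outer',np.median(e[:,1]),np.median(e[:,2]),'end y',np.percentile(E[:,1],[1,50,99]),'xmin',E[:,0].min())
    xi=(np.median(e[:,1])+np.median(e[:,2]))/2-.01; yi=(np.percentile(E[:,1],2)+np.percentile(E[:,1],98))/2-.01
    print(' corner',R.T@[xi,yi])
    B=top(d,.041,100,256); B=B[(B[:,0]>.5)&(B[:,0]<.72)&(B[:,1]>-.15)&(B[:,1]<.05)]@R.T
    if len(B): print(' block fx rel corner x',(np.percentile(B[:,0],[1,99])-xi).round(4),'y',(np.percentile(B[:,1],[1,99])-yi).round(4),len(B))
  for n in ['scene0','side0']:
    d=load(n);P=top(d,.025,120,256,.006);P=P[(P[:,0]>.43)&(P[:,0]<.58)&(P[:,1]>.05)&(P[:,1]<.21)]
    print(n,'plate',cv2.minAreaRect((P*1000).astype(np.float32)))
  for n in ['scene0','side0']:
    d=load(n);W=cloud(d).reshape(-1,3)
    for nm,c,r in [('bolt',(.5,-.05),.05),('flange',(.47,.27),.045),('socket',(.57,.27),.04)]:
        s=W[(np.hypot(W[:,0]-c[0],W[:,1]-c[1])<r)&(W[:,2]>.008)]
        print(n,nm,np.nanmin(s,0).round(3),np.nanmax(s,0).round(3),len(s))
E
python3 fx.py
```

```text
scene0 yaw -0.08517381999928147 long inner/outer 0.6371178871517311 0.6591891234023611 end y [0.2442857  0.25685912 0.26660421] xmin 0.5101906055809454
 corner [0.655868   0.19469547]
 block fx rel corner x [-0.0595  0.0292] y [-0.2961 -0.2107] 1001
side0 yaw -0.08867754832524098 long inner/outer 0.6301401661601397 0.6492408049481931 end y [0.21952882 0.25401884 0.27162549] xmin 0.5041323278629894
 corner [0.64812343 0.18263566]
 block fx rel corner x [-0.0548  0.0329] y [-0.2882 -0.1972] 370
scene0 plate ((512.0496215820312, 137.9824981689453), (115.8417739868164, 121.06094360351562), 9.271334648132324)
side0 plate ((497.0245666503906, 125.69805908203125), (91.54316711425781, 108.294677734375), 9.220606803894043)
scene0 bolt [ 0.494 -0.071  0.008] [ 0.512 -0.054  0.06 ] 76
scene0 flange [0.426 0.239 0.008] [0.488 0.303 0.018] 365
scene0 socket [0.565 0.254 0.008] [0.59  0.281 0.041] 160
side0 bolt [ 0.485 -0.073  0.009] [ 0.505 -0.051  0.063] 54
side0 flange [0.427 0.235 0.009] [0.481 0.307 0.021] 117
side0 socket [0.536 0.252 0.008] [0.583 0.29  0.044] 57
```

Chosen plate: scene0 (360,226), measured at 87×103 mm. The other two are clearly bigger. The crop shows it with four holes and a port, beside the fixture. The fixture's corner is near (0.655, 0.194) with yaw −0.086. The plate is at (0.500, 0.127) with yaw +0.159, so it needs +106 mm in fixture x, +29 mm in y and −14°. I'll use the half-open fingers as a two-point pusher on the near side.

{"api": "jog_arm", "payload": {"steps": [{"dx": 0.4, "dy": -0.78, "twist": 0.3}, {"dx": 0.75, "dy": -1.6, "twist": 0.6}, {"dx": 1.1, "dy": -2.4, "twist": 0.9}, {"dx": 1.45, "dy": -3.2, "twist": 1.2}, {"dx": 1.8, "dy": -3.9, "twist": 1.4}], "gripper": 105}}

```text
validation failed for argument at $.st...
```

{"api": "jog_arm", "payload": {"steps": [{"dx": 0.45, "dy": -0.85}, {"dx": 0.9, "dy": -1.7}, {"dx": 1.35, "dy": -2.6}, {"dx": 1.8, "dy": -3.86}, {"dx": 1.8, "dy": -3.86}]}}

```text
validation failed for argument at $.st...
```

```bash
python3 - <<'E'
from h import *
from scipy.spatial.transform import Rotation as R
grab('wrist','wrist1');o=ctrl.get_obs();M=R.from_rotvec(o['tool_rot']).as_matrix()
print(o['t'],o['tool_pos'],np.degrees(np.arctan2(M[1,1],M[0,1])),o['opening'],o['contact_force'])
E
```

```text
0.2 [0.20102099 0.5913763  0.23053406] 71.22120702745066 0.08504324056006439 [ 0.74957151  0.05381254 -0.18768901]
```

View pics/wrist1.png

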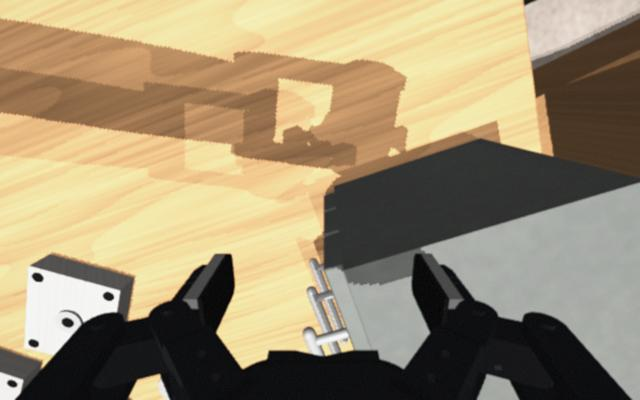

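Both calls were refused, so the arm has not moved. The rows probably need all four keys.

{"api": "jog_arm", "payload": {"steps": [{"dx": 0.4, "dy": -0.8, "dz": 0, "twist": 0.3}, {"dx": 0.8, "dy": -1.6, "dz": 0, "twist": 0.6}, {"dx": 1.2, "dy": -2.4, "dz": 0, "twist": 0.9}, {"dx": 1.6, "dy": -3.2, "dz": 0, "twist": 1.2}, {"dx": 1.9, "dy": -4.0, "dz": 0, "twist": 1.4}], "gripper": 105}}

```text
t: 0.82
tool_pos: [0.3156, 0.3497, 0.2304]
tool_rot: [0.129, 3.139, -0.002]
contact_force: [-0.1, -0.5, 0.8]
opening: 0.0503
```

{"api": "jog_arm", "payload": {"steps": [{"dx": 0.4, "dy": -0.9, "dz": 0, "twist": 0}, {"dx": 0.8, "dy": -1.8, "dz": 0, "twist": 0}, {"dx": 1.3, "dy": -2.7, "dz": -0.3, "twist": 0}, {"dx": 1.7, "dy": -3.6, "dz": -0.9, "twist": 0}, {"dx": 1.7, "dy": -3.73, "dz": -1.6, "twist": 0}]}}

```text
t: 1.45
tool_pos: [0.4197, 0.1235, 0.1351]
tool_rot: [0.135, 3.134, -0.002]
contact_force: [0.3, 0.9, -0.2]
opening: 0.0504
```

```bash
python3 - <<'E'
from h import *
grab('wrist','wrist1');grab('scene','scene1');o=ctrl.get_obs()
print(o['t'],o['tool_pos'],o['opening'],o['contact_force'])
E
```

```text
1.55 [0.41387802 0.12398177 0.12887493] 0.05047373557217709 [-0.18658586  0.18462898 -1.74745753]
```

View pics/wrist1.png

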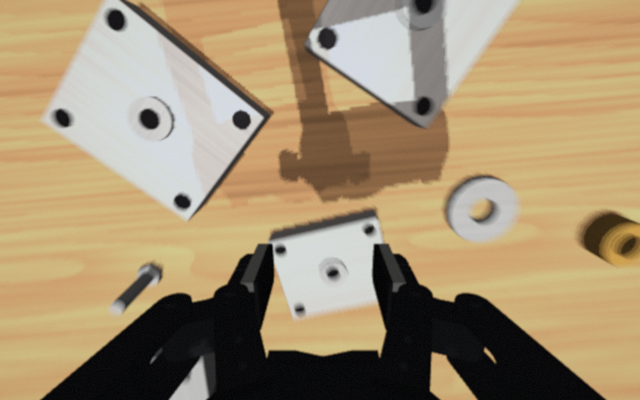

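View pics/scene1.png

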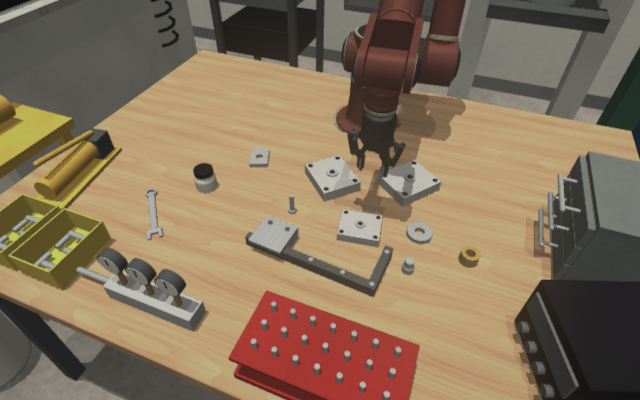

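```bash
python3 - <<'E'
from h import *
d=load('wrist1')
for u,v in [(270,113),(190,219),(428,128),(305,43),(272,237),(376,212),(482,209)]: print(u,v,ray(d,u,v,.025)[:2].round(3))
E
```

```text
270 113 [0.35  0.087]
190 219 [0.433 0.004]
428 128 [0.372 0.212]
305 43 [0.302 0.12 ]
272 237 [0.457 0.074]
376 212 [0.441 0.168]
482 209 [0.446 0.26 ]
```

{"api": "jog_arm", "payload": {"steps": [{"dx": -0.05, "dy": 0, "dz": -0.6, "twist": 0}, {"dx": -0.05, "dy": 0, "dz": -1.2, "twist": 0}, {"dx": -0.05, "dy": 0, "dz": -1.7, "twist": 0}, {"dx": -0.05, "dy": 0, "dz": -2.0, "twist": 0}, {"dx": -0.05, "dy": 0, "dz": -2.0, "twist": 0}]}}

```text
t: 2.17
tool_pos: [0.4104, 0.1248, 0.009]
tool_rot: [-0.132, -3.126, 0.005]
contact_force: [0.7, 0.1, -0.7]
opening: 0.0504
```

{"api": "jog_arm", "payload": {"steps": [{"dx": 0.25, "dy": -0.02, "dz": 0, "twist": 0}, {"dx": 0.45, "dy": -0.04, "dz": 0, "twist": 0}, {"dx": 0.65, "dy": -0.06, "dz": 0, "twist": 0}, {"dx": 0.85, "dy": -0.07, "dz": 0, "twist": 0}, {"dx": 1.0, "dy": -0.09, "dz": 0, "twist": 0}]}}

```text
t: 2.8
tool_pos: [0.4709, 0.1195, 0.009]
tool_rot: [-0.132, -3.126, 0.005]
contact_force: [-4.6, 2.4, 3.6]
opening: 0.0504
```

```bash
cat > look.py <<'E'
from fx import *
import sys
tag=sys.argv[1]
C=np.array([.6555,.1945]);yaw=-.0855;R=np.array([[np.cos(yaw),np.sin(yaw)],[-np.sin(yaw),np.cos(yaw)]])
for n in sys.argv[2:] or ['scene','side']:
    d=grab(n,n+tag); hsv=cv2.cvtColor(d['frame'],cv2.COLOR_RGB2HSV);W=cloud(d)
    for nm,z,lo in (('plate',.025,.0),('block',.041,0)):
        F=(W[...,:2]-C)@R.T
        m=((hsv[...,1]<40)&(hsv[...,2]>130)&(abs(W[...,2]-z)<.006)).astype(np.uint8)
        m&=((F[...,0]>-.23)&(F[...,0]<.04)&(F[...,1]>-.36)&(F[...,1]<.02)).astype(np.uint8)
        k,lab,st,c=cv2.connectedComponentsWithStats(m)
        if k<2: continue
        i=1+np.argmax(st[1:,4]); cn=max(cv2.findContours((lab==i).astype(np.uint8),0,1)[0],key=cv2.contourArea)
        P=np.array([ray(d,u,v,z)[:2] for u,v in cn[:,0]]); Q=((P-C)@R.T*1000).astype(np.float32)
        (cx,cy),(w,h),a=cv2.minAreaRect(Q); print(n,nm,'fix centre mm',round(cx,1),round(cy,1),'size',round(w,1),round(h,1),'ang',round(a,2),'y rng',Q[:,1].min().round(1),Q[:,1].max().round(1),'x rng',Q[:,0].min().round(1),Q[:,0].max().round(1))
o=ctrl.get_obs(); p=((o['tool_pos'][:2]-C)@R.T*1000).round(1); print('t',round(o['t'],2),'tcp',o['tool_pos'].round(4),'fix',p,'F',o['contact_force'].round(1),'open',o['opening'])
d=load('scene'+tag); cv2.imwrite(f'pics/c{tag}.png',cv2.resize(d['frame'][150:310,220:480,::-1],None,fx=3,fy=3,interpolation=cv2.INTER_CUBIC))
E
python3 look.py 2
```

```text
scene plate fix centre mm -121.6 -88.3 size 87.3 103.2 ang 2.32 y rng -141.4 -36.0 x rng -163.8 -76.5
scene block fix centre mm -13.9 -253.5 size 89.5 86.6 ang 0.24 y rng -297.0 -210.1 x rng -58.7 31.0
side plate fix centre mm -122.3 -90.3 size 86.0 109.1 ang 0.48 y rng -145.1 -35.5 x rng -165.0 -79.0
side block fix centre mm -17.8 -254.2 size 88.7 92.3 ang 0.38 y rng -300.6 -208.0 x rng -62.2 26.3
t 2.9 tcp [0.472  0.1191 0.0093] fix [-176.4  -90.8] F [0.3 0.4 0.9] open 0.05038047148827175
```

View pics/c2.png

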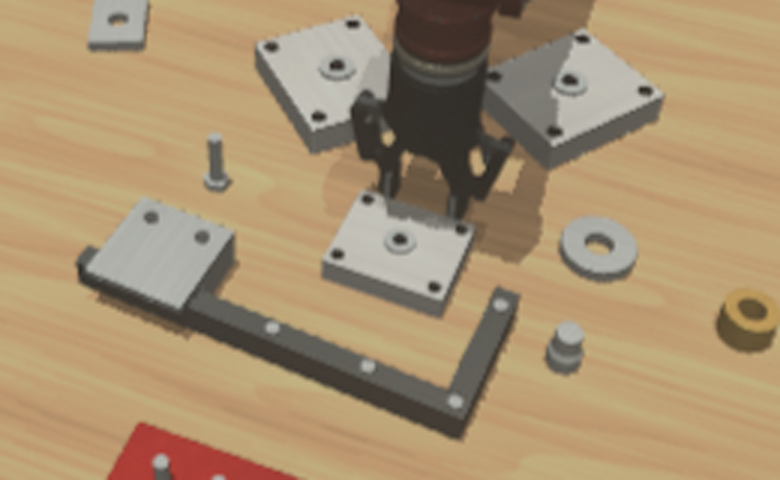

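Picture c2 shows both fingertips on the plate's near edge and the plate nearly square to the fence. I'll keep pushing to about 4 mm from it.

{"api": "jog_arm", "payload": {"steps": [{"dx": 0.25, "dy": -0.02, "dz": 0, "twist": 0}, {"dx": 0.5, "dy": -0.04, "dz": 0, "twist": 0}, {"dx": 0.75, "dy": -0.06, "dz": 0, "twist": 0}, {"dx": 1.0, "dy": -0.08, "dz": 0, "twist": 0}, {"dx": 1.2, "dy": -0.1, "dz": 0, "twist": 0}]}}

```text
t: 3.52
tool_pos: [0.545, 0.1129, 0.0092]
tool_rot: [-0.133, -3.128, 0.006]
contact_force: [-2.4, 0.1, -0.5]
opening: 0.0505
```

```bash
python3 look.py 3
```

```text
scene plate fix centre mm -48.7 -89.9 size 86.8 102.8 ang 0.31 y rng -141.3 -38.3 x rng -92.0 -5.0
scene block fix centre mm -13.9 -253.5 size 89.5 86.6 ang 0.24 y rng -297.0 -210.1 x rng -58.7 31.0
side plate fix centre mm -48.3 -90.9 size 109.8 87.8 ang 88.16 y rng -145.7 -36.7 x rng -93.9 -3.2
side block fix centre mm -18.2 -254.4 size 93.1 88.3 ang 89.47 y rng -301.0 -208.0 x rng -62.2 26.3
t 3.62 tcp [0.5465 0.1129 0.0101] fix [-101.6  -90.7] F [ 0.2  0.1 -0. ] open 0.05010622022313206
```

View pics/c3.png

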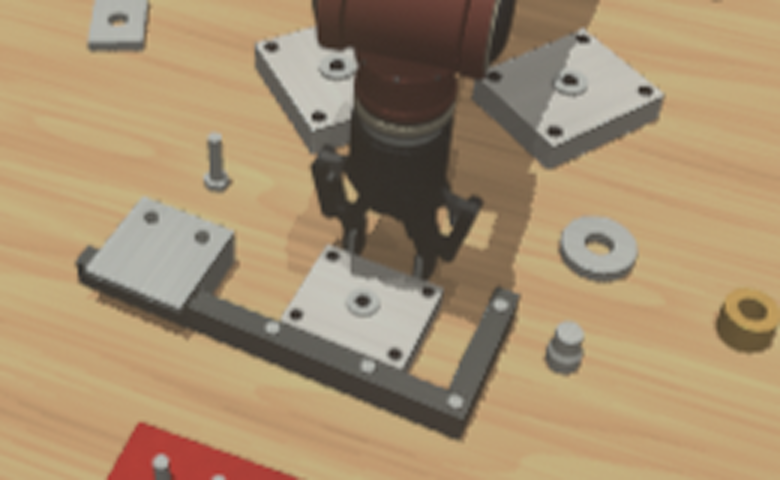

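{"api": "jog_arm", "payload": {"steps": [{"dx": -0.4, "dy": 0.03, "dz": 0, "twist": 0}, {"dx": -0.4, "dy": 0.03, "dz": 0.7, "twist": 0}, {"dx": -0.2, "dy": -0.2, "dz": 1.4, "twist": 0}, {"dx": 0.4, "dy": -0.8, "dz": 1.4, "twist": 0}, {"dx": 0.9, "dy": -1.44, "dz": 1.4, "twist": 0}], "gripper": 255}}

```text
t: 4.25
tool_pos: [0.6032, 0.0257, 0.0967]
tool_rot: [-0.132, -3.138, 0.006]
contact_force: [-0.7, 0.0, 0.0]
opening: 0.0001
```

{"api": "jog_arm", "payload": {"steps": [{"dx": 0, "dy": 0, "dz": 0, "twist": 0}, {"dx": 0, "dy": 0, "dz": 0, "twist": 0}]}}

```text
t: 4.5
tool_pos: [0.6036, 0.0258, 0.0973]
tool_rot: [0.132, 3.138, -0.006]
contact_force: [-1.3, 0.6, 0.4]
opening: -0.0006
```

```bash
python3 look.py 4; python3 -c "
from h import *
grab('wrist','wrist4')"
```

```text
scene plate fix centre mm -45.1 -93.4 size 88.5 112.2 ang 1.18 y rng -148.6 -38.1 x rng -90.0 0.3
scene block fix centre mm -13.7 -253.5 size 89.9 86.6 ang 0.26 y rng -297.0 -210.1 x rng -58.7 31.2
side plate fix centre mm -49.0 -89.5 size 107.4 89.1 ang 88.39 y rng -144.1 -35.3 x rng -92.4 -3.3
side block fix centre mm -18.2 -254.1 size 92.6 88.3 ang 89.47 y rng -300.4 -208.0 x rng -62.2 26.3
t 4.6 tcp [0.6027 0.0265 0.0967] fix [ -38.2 -171.9] F [ 0.4  0.3 -0.3] open 0.00039310069676549265
```

View pics/wrist4.png

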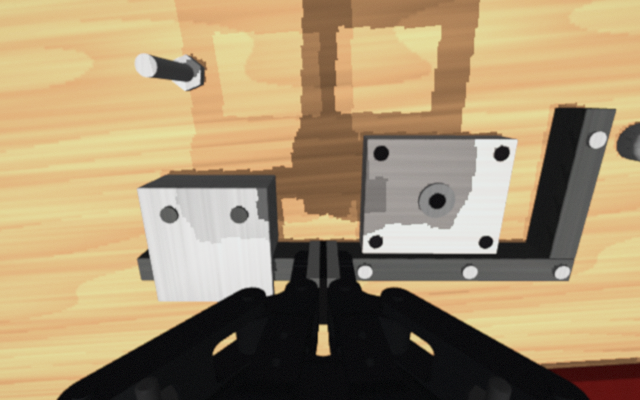

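{"api": "jog_arm", "payload": {"steps": [{"dx": 0, "dy": 0, "dz": -0.4, "twist": 0}, {"dx": 0, "dy": 0, "dz": -0.8, "twist": 0}, {"dx": 0, "dy": 0, "dz": -1.2, "twist": 0}, {"dx": 0, "dy": 0, "dz": -1.42, "twist": 0}, {"dx": 0, "dy": 0, "dz": -1.42, "twist": 0}]}}

```text
t: 5.28
tool_pos: [0.6014, 0.0272, 0.0102]
tool_rot: [-0.129, -3.135, 0.006]
contact_force: [0.4, 0.4, 0.3]
opening: 0.0002
```

{"api": "jog_arm", "payload": {"steps": [{"dx": 0.01, "dy": 0.15, "dz": 0, "twist": 0}, {"dx": 0.02, "dy": 0.3, "dz": 0, "twist": 0}, {"dx": 0.03, "dy": 0.42, "dz": 0, "twist": 0}, {"dx": 0.04, "dy": 0.54, "dz": 0, "twist": 0}, {"dx": 0.05, "dy": 0.65, "dz": 0, "twist": 0}]}}

```text
t: 5.9
tool_pos: [0.6051, 0.0662, 0.011]
tool_rot: [-0.129, -3.137, 0.007]
contact_force: [0.1, -5.0, 3.4]
opening: 0.0003
```

```bash
python3 look.py 5
```

```text
scene plate fix centre mm -43.2 -66.8 size 96.9 102.2 ang 1.77 y rng -116.8 -14.8 x rng -93.0 5.2
scene block fix centre mm -13.8 -253.5 size 89.6 86.7 ang 0.18 y rng -297.0 -210.1 x rng -58.7 31.0
side plate fix centre mm -57.3 -53.1 size 76.3 80.5 ang 2.23 y rng -94.5 -11.7 x rng -96.5 -20.6
side block fix centre mm -18.2 -254.1 size 92.6 88.3 ang 89.47 y rng -300.4 -208.0 x rng -62.2 26.3
t 6.0 tcp [0.6047 0.0671 0.0105] fix [ -39.7 -131.2] F [-0.5 -1.   0.5] open 5.253342655438337e-05
```

View pics/c5.png

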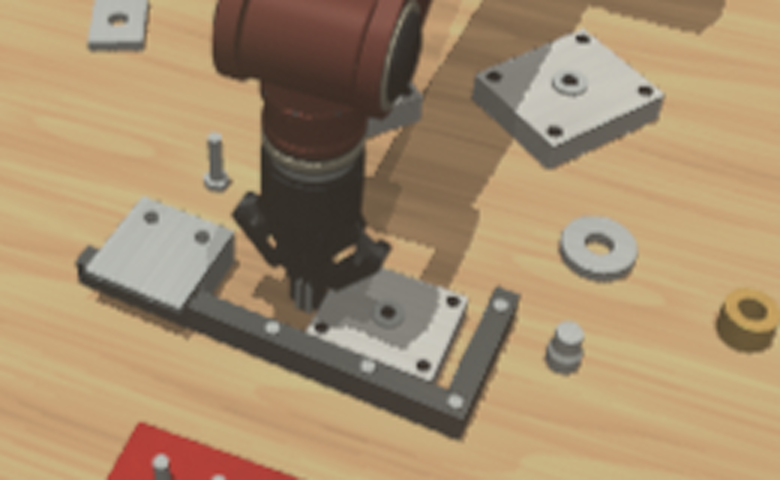

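{"api": "jog_arm", "payload": {"steps": [{"dx": 0.005, "dy": 0.06, "dz": 0, "twist": 0}, {"dx": 0.01, "dy": 0.12, "dz": 0, "twist": 0}, {"dx": 0.015, "dy": 0.17, "dz": 0, "twist": 0}, {"dx": 0.02, "dy": 0.2, "dz": 0, "twist": 0}]}}

```text
t: 6.5
tool_pos: [0.6058, 0.0792, 0.0104]
tool_rot: [-0.128, -3.136, 0.004]
contact_force: [-0.3, -4.2, 1.9]
opening: 0.0005
```

```bash
python3 look.py 6
```

```text
scene plate fix centre mm -45.7 -53.4 size 92.0 102.1 ang 2.52 y rng -103.1 -0.8 x rng -93.7 0.7
scene block fix centre mm -13.8 -253.5 size 89.6 86.7 ang 0.18 y rng -297.0 -210.1 x rng -58.7 31.0
side plate fix centre mm -59.0 -42.3 size 73.4 82.3 ang 2.92 y rng -85.1 0.1 x rng -97.3 -24.0
side block fix centre mm -17.8 -254.2 size 88.7 92.3 ang 0.38 y rng -300.6 -208.0 x rng -62.2 26.3
t 6.6 tcp [0.6058 0.0792 0.0104] fix [ -39.7 -119.1] F [-0.5 -5.3  0.9] open -0.0003485369589652738
```

View pics/c6.png

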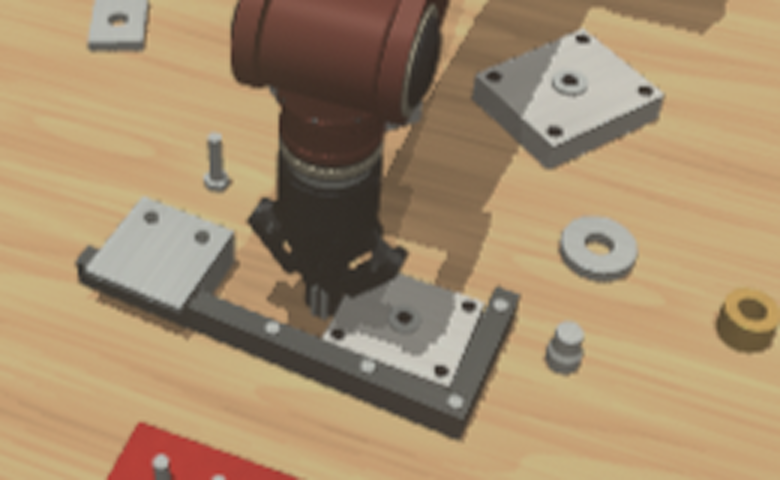

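{"api": "jog_arm", "payload": {"steps": [{"dx": 0.002, "dy": 0.03, "dz": 0, "twist": 0}, {"dx": 0.003, "dy": 0.05, "dz": 0, "twist": 0}, {"dx": 0.005, "dy": 0.07, "dz": 0, "twist": 0}]}}

```text
t: 6.98
tool_pos: [0.6056, 0.0798, 0.0104]
tool_rot: [-0.126, -3.134, 0.016]
contact_force: [-3.8, -18.4, 5.0]
opening: -0.0
```

{"api": "jog_arm", "payload": {"steps": [{"dx": -0.02, "dy": -0.25, "dz": 0, "twist": 0}, {"dx": -0.02, "dy": -0.25, "dz": 0.7, "twist": 0}, {"dx": -0.3, "dy": 0.1, "dz": 1.4, "twist": 0}, {"dx": -0.9, "dy": 0.7, "dz": 1.5, "twist": 0}, {"dx": -1.22, "dy": 1.14, "dz": 1.5, "twist": 0}]}}

```text
t: 7.6
tool_pos: [0.5314, 0.15, 0.1012]
tool_rot: [-0.126, -3.135, 0.011]
contact_force: [0.6, -0.9, -0.5]
opening: -0.0003
```

{"api": "jog_arm", "payload": {"steps": [{"dx": 0, "dy": 0, "dz": 0, "twist": 0}, {"dx": 0, "dy": 0, "dz": 0, "twist": 0}, {"dx": 0, "dy": 0, "dz": 0, "twist": 0}], "gripper": 135}}

```text
t: 7.98
tool_pos: [0.5319, 0.1494, 0.101]
tool_rot: [-0.128, -3.135, 0.011]
contact_force: [-0.2, -0.1, -0.5]
opening: 0.0399
```

```bash
python3 look.py 7
```

```text
scene plate fix centre mm -48.6 -53.8 size 87.6 102.9 ang 2.26 y rng -106.6 -0.8 x rng -93.7 -4.2
scene block fix centre mm -13.9 -253.5 size 89.5 86.6 ang 0.24 y rng -297.0 -210.1 x rng -58.7 31.0
side plate fix centre mm -50.4 -55.1 size 89.4 109.8 ang 2.81 y rng -109.9 0.1 x rng -97.3 -6.1
side block fix centre mm -17.8 -254.2 size 88.7 92.3 ang 0.38 y rng -300.6 -208.0 x rng -62.2 26.3
t 8.07 tcp [0.5318 0.1494 0.101 ] fix [-119.4  -55.5] F [ 1.1 -0.5 -0.2] open 0.04009636245506801
```

View pics/c7.png

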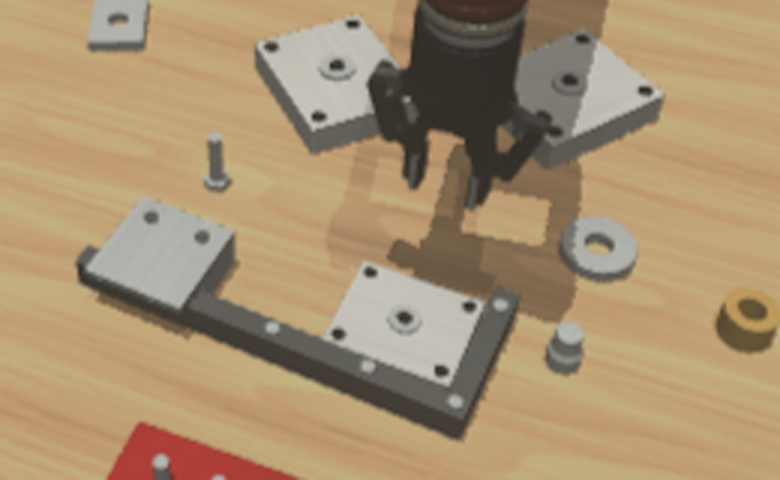

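{"api": "jog_arm", "payload": {"steps": [{"dx": 0, "dy": 0, "dz": -0.5, "twist": 0}, {"dx": 0, "dy": 0, "dz": -1.0, "twist": 0}, {"dx": 0, "dy": 0, "dz": -1.5, "twist": 0}, {"dx": 0, "dy": 0, "dz": -1.5, "twist": 0}]}}

```text
t: 8.57
tool_pos: [0.5296, 0.1486, 0.0082]
tool_rot: [-0.129, -3.128, 0.013]
contact_force: [0.3, -0.1, 0.3]
opening: 0.0399
```

{"api": "jog_arm", "payload": {"steps": [{"dx": 0.1, "dy": -0.01, "dz": 0, "twist": 0}, {"dx": 0.2, "dy": -0.02, "dz": 0, "twist": 0}, {"dx": 0.26, "dy": -0.02, "dz": 0, "twist": 0}, {"dx": 0.3, "dy": -0.02, "dz": 0, "twist": 0}]}}

```text
t: 9.07
tool_pos: [0.5472, 0.1476, 0.0087]
tool_rot: [-0.129, -3.127, 0.012]
contact_force: [-5.4, 1.0, 4.0]
opening: 0.0403
```

{"api": "jog_arm", "payload": {"steps": [{"dx": 0.03, "dy": 0, "dz": 0, "twist": 0}, {"dx": 0.06, "dy": -0.005, "dz": 0, "twist": 0}, {"dx": 0.08, "dy": -0.005, "dz": 0, "twist": 0}, {"dx": 0.1, "dy": -0.01, "dz": 0, "twist": 0}]}}

```text
t: 9.57
tool_pos: [0.5513, 0.1477, 0.0086]
tool_rot: [-0.128, -3.121, 0.011]
contact_force: [-12.6, 4.7, 7.6]
opening: 0.0403
```

{"api": "jog_arm", "payload": {"steps": [{"dx": 0.03, "dy": 0, "dz": 0, "twist": 0}, {"dx": 0.05, "dy": 0, "dz": 0, "twist": 0}, {"dx": 0.06, "dy": 0, "dz": 0, "twist": 0}]}}

```text
t: 9.95
tool_pos: [0.5513, 0.1479, 0.0081]
tool_rot: [-0.128, -3.112, 0.012]
contact_force: [-15.7, 1.0, 11.6]
opening: 0.0401
```

```bash
python3 look.py 8
```

```text
scene plate fix centre mm -40.5 -55.1 size 103.1 93.9 ang 89.41 y rng -106.1 -3.3 x rng -88.0 6.3
scene block fix centre mm -13.9 -253.5 size 89.5 86.6 ang 0.24 y rng -297.0 -210.1 x rng -58.7 31.0
side plate fix centre mm -46.3 -56.6 size 107.2 87.0 ang 89.56 y rng -110.3 -3.2 x rng -90.1 -3.0
side block fix centre mm -17.8 -254.2 size 88.7 92.3 ang 0.38 y rng -300.6 -208.0 x rng -62.2 26.3
t 10.05 tcp [0.5513 0.1479 0.0081] fix [-99.8 -55.3] F [-14.8   1.   11.1] open 0.04025925141292177
```

View pics/c8.png

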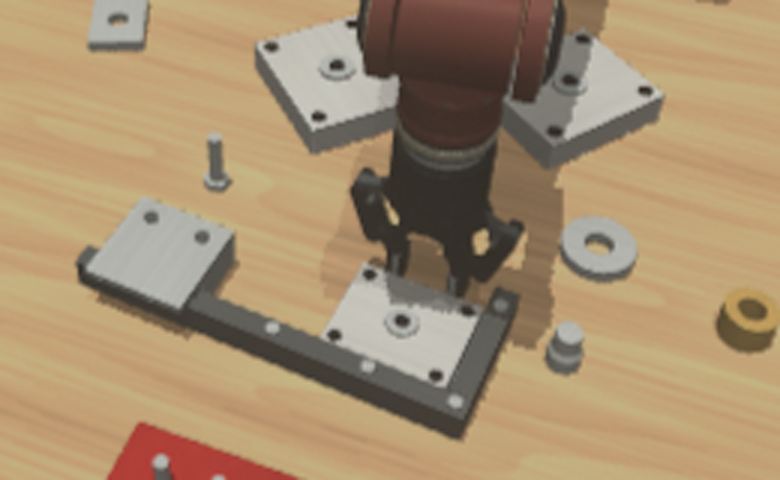

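{"api": "jog_arm", "payload": {"steps": [{"dx": -0.3, "dy": 0.02, "dz": 0.03, "twist": 0}, {"dx": -0.4, "dy": 0.02, "dz": 0.7, "twist": 0}, {"dx": -0.1, "dy": -0.4, "dz": 1.5, "twist": 0}, {"dx": 0.4, "dy": -1.0, "dz": 1.5, "twist": 0}, {"dx": 0.78, "dy": -1.49, "dz": 1.5, "twist": 0}], "gripper": 255}}

```text
t: 10.68
tool_pos: [0.6008, 0.0568, 0.0998]
tool_rot: [-0.129, -3.118, 0.013]
contact_force: [0.2, -0.2, -0.3]
opening: 0.0002
```

{"api": "jog_arm", "payload": {"steps": [{"dx": 0, "dy": 0, "dz": 0, "twist": 0}, {"dx": 0, "dy": 0, "dz": -0.5, "twist": 0}, {"dx": 0, "dy": 0, "dz": -1.0, "twist": 0}, {"dx": 0, "dy": 0, "dz": -1.45, "twist": 0}, {"dx": 0, "dy": 0, "dz": -1.45, "twist": 0}]}}

```text
t: 11.3
tool_pos: [0.5985, 0.0573, 0.0101]
tool_rot: [-0.128, -3.113, 0.014]
contact_force: [-0.2, 0.2, 0.2]
opening: -0.0003
```

```bash
python3 look.py 9
```

```text
scene plate fix centre mm -43.0 -54.3 size 90.3 103.0 ang 0.47 y rng -105.6 -2.6 x rng -88.3 2.2
scene block fix centre mm -13.8 -253.5 size 89.6 86.7 ang 0.18 y rng -297.0 -210.1 x rng -58.7 31.0
side plate fix centre mm -56.1 -48.4 size 96.5 72.8 ang 86.71 y rng -96.1 -1.5 x rng -92.4 -17.3
side block fix centre mm -17.8 -254.2 size 88.7 92.3 ang 0.38 y rng -300.6 -208.0 x rng -62.2 26.3
t 11.4 tcp [0.6012 0.0572 0.0134] fix [ -42.4 -141.5] F [-0.3  0.7  1.2] open 0.00013104513872890333
```

View pics/c9.png

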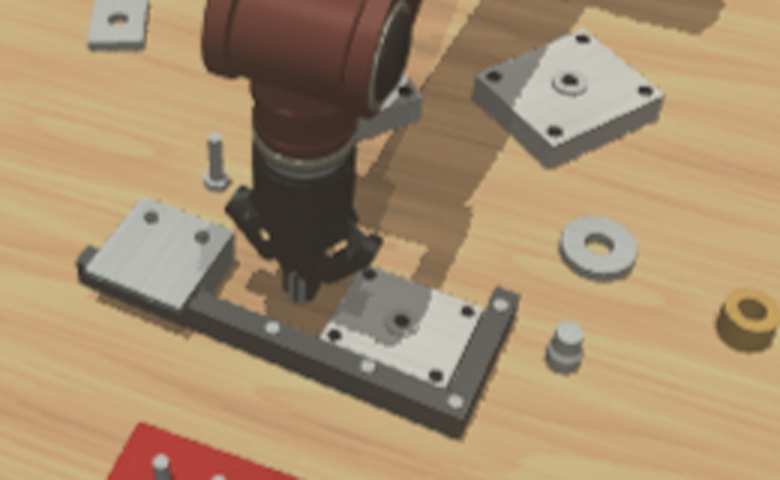

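{"api": "jog_arm", "payload": {"steps": [{"dx": 0, "dy": 0.12, "dz": -0.03, "twist": 0}, {"dx": 0, "dy": 0.24, "dz": -0.03, "twist": 0}, {"dx": 0, "dy": 0.32, "dz": -0.03, "twist": 0}, {"dx": 0, "dy": 0.38, "dz": -0.03, "twist": 0}, {"dx": 0, "dy": 0.42, "dz": -0.03, "twist": 0}]}}

```text
t: 12.02
tool_pos: [0.6017, 0.0811, 0.0121]
tool_rot: [-0.127, -3.12, 0.019]
contact_force: [-0.7, -10.4, 3.0]
opening: -0.0001
```

{"api": "jog_arm", "payload": {"steps": [{"dx": 0, "dy": 0.03, "dz": 0, "twist": 0}, {"dx": 0, "dy": 0.05, "dz": 0, "twist": 0}, {"dx": 0, "dy": 0.05, "dz": 0, "twist": 0}]}}

```text
t: 12.4
tool_pos: [0.6017, 0.0811, 0.0122]
tool_rot: [-0.127, -3.119, 0.027]
contact_force: [-1.2, -11.7, 2.1]
opening: -0.0
```

{"api": "jog_arm", "payload": {"steps": [{"dx": -0.01, "dy": -0.2, "dz": 0, "twist": 0}, {"dx": -0.02, "dy": -0.3, "dz": 0.7, "twist": 0}, {"dx": -0.3, "dy": -0.3, "dz": 1.5, "twist": 0}, {"dx": -1.0, "dy": -0.3, "dz": 2.0, "twist": 0}, {"dx": -1.0, "dy": -0.3, "dz": 2.0, "twist": 0}]}}

```text
t: 13.02
tool_pos: [0.5418, 0.0634, 0.1353]
tool_rot: [-0.127, -3.125, 0.026]
contact_force: [-0.1, 0.5, -0.9]
opening: -0.0003
```

```bash
python3 look.py 10; python3 -c "
from h import *
d=grab('wrist','wrist10')"
```

```text
scene plate fix centre mm -42.4 -52.4 size 92.2 102.8 ang 0.19 y rng -103.8 -0.8 x rng -88.5 3.8
scene block fix centre mm -13.9 -253.5 size 89.5 86.6 ang 0.24 y rng -297.0 -210.1 x rng -58.7 31.0
side plate fix centre mm -47.8 -53.9 size 89.0 110.8 ang 0.55 y rng -108.9 1.3 x rng -92.4 -2.9
side block fix centre mm -18.2 -254.4 size 93.1 88.3 ang 89.47 y rng -301.0 -208.0 x rng -62.2 26.3
t 13.12 tcp [0.5417 0.0632 0.1323] fix [-102.2 -140.5] F [ 0.4  1.  -0.5] open -0.0002824145212027098
```

View pics/c10.png

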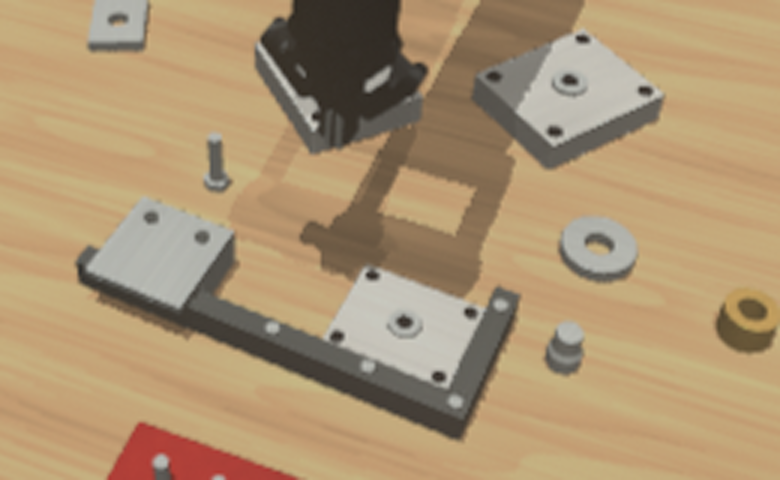

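View pics/wrist10.png

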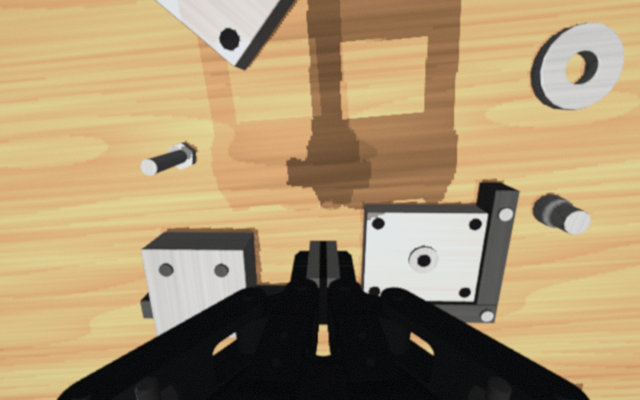

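{"api": "jog_arm", "payload": {"steps": [{"dx": -0.15, "dy": 0.7, "dz": 0, "twist": 0}, {"dx": -0.18, "dy": 1.42, "dz": -0.5, "twist": 0}, {"dx": -0.18, "dy": 1.42, "dz": -1.2, "twist": 0}, {"dx": -0.18, "dy": 1.42, "dz": -2.02, "twist": 0}, {"dx": -0.18, "dy": 1.42, "dz": -2.02, "twist": 0}], "gripper": 135}}

```text
t: 13.8
tool_pos: [0.5259, 0.1477, 0.004]
tool_rot: [-0.126, -3.106, 0.03]
contact_force: [-0.6, 0.5, 1.6]
opening: 0.0401
```

{"api": "jog_arm", "payload": {"steps": [{"dx": 0.12, "dy": -0.01, "dz": 0, "twist": 0}, {"dx": 0.22, "dy": -0.02, "dz": 0, "twist": 0}, {"dx": 0.28, "dy": -0.02, "dz": 0, "twist": 0}, {"dx": 0.32, "dy": -0.02, "dz": 0, "twist": 0}]}}

```text
t: 14.3
tool_pos: [0.5464, 0.1466, 0.0053]
tool_rot: [-0.127, -3.108, 0.029]
contact_force: [0.7, 0.3, 0.5]
opening: 0.0399
```

{"api": "jog_arm", "payload": {"steps": [{"dx": 0.05, "dy": -0.005, "dz": 0.05, "twist": 0}, {"dx": 0.09, "dy": -0.01, "dz": 0.05, "twist": 0}, {"dx": 0.12, "dy": -0.01, "dz": 0.05, "twist": 0}, {"dx": 0.14, "dy": -0.01, "dz": 0.05, "twist": 0}]}}

```text
t: 14.8
tool_pos: [0.5509, 0.1461, 0.0078]
tool_rot: [-0.126, -3.097, 0.031]
contact_force: [-13.7, 0.7, 10.6]
opening: 0.0402
```

{"api": "jog_arm", "payload": {"steps": [{"dx": -0.3, "dy": 0.02, "dz": 0.03, "twist": 0}, {"dx": -0.35, "dy": 0, "dz": 0.8, "twist": 0}, {"dx": -0.3, "dy": -0.5, "dz": 1.7, "twist": 0}, {"dx": 0, "dy": -1.4, "dz": 1.9, "twist": 0}, {"dx": 0.3, "dy": -2.3, "dz": 1.9, "twist": 0}], "gripper": 255}}

```text
t: 15.42
tool_pos: [0.571, 0.0069, 0.1248]
tool_rot: [-0.125, -3.103, 0.031]
contact_force: [1.4, -0.2, 1.0]
opening: -0.0002
```

```bash
python3 look.py 11 scene; python3 -c "
from h import *
from scipy.spatial.transform import Rotation as R
o=ctrl.get_obs();print(R.from_rotvec(o['tool_rot']).as_matrix().round(3),o['q'].round(2))"
```

```text
scene plate fix centre mm -44.0 -52.3 size 88.3 102.9 ang 0.25 y rng -103.8 -0.8 x rng -88.3 0.2
scene block fix centre mm -13.8 -253.5 size 89.6 86.7 ang 0.18 y rng -297.0 -210.1 x rng -58.7 31.0
t 15.47 tcp [0.5722 0.0006 0.1241] fix [ -66.4 -200.3] F [-0.2 -4.2 -0.2] open 0.00031418073509595796
[[-0.996  0.085 -0.036]
 [ 0.086  0.996 -0.023]
 [ 0.034 -0.026 -0.999]] [-0.12  0.04  1.81 -0.03  1.32 -1.59]
```

{"api": "jog_arm", "payload": {"steps": [{"dx": 0.2, "dy": -0.8, "dz": 0, "twist": 0}, {"dx": 0.3, "dy": -1.6, "dz": 0, "twist": 0}, {"dx": 0.4, "dy": -2.2, "dz": 0, "twist": 0}, {"dx": 0.4, "dy": -2.2, "dz": -0.6, "twist": 0}, {"dx": 0.4, "dy": -2.2, "dz": -0.6, "twist": 0}]}}

```text
t: 16.1
tool_pos: [0.5936, -0.1309, 0.0846]
tool_rot: [-0.133, -3.096, 0.035]
contact_force: [-0.1, -0.3, -0.3]
opening: 0.0005
```

```bash
python3 look.py 12; python3 -c "
from h import *
d=grab('wrist','wrist12')"
```

```text
scene plate fix centre mm -43.8 -52.3 size 88.8 102.9 ang 0.25 y rng -103.8 -0.8 x rng -88.3 0.7
scene block fix centre mm -13.7 -253.5 size 89.8 86.6 ang 0.24 y rng -296.7 -210.1 x rng -58.7 31.2
side plate fix centre mm -47.6 -53.5 size 88.7 110.0 ang 0.55 y rng -108.6 1.3 x rng -92.0 -2.9
side block fix centre mm -33.7 -240.3 size 86.7 69.7 ang 63.55 y rng -288.7 -208.0 x rng -60.1 16.9
t 16.2 tcp [ 0.5959 -0.131   0.0879] fix [ -31.5 -329.4] F [0.  0.4 0.4] open -4.2644887286834785e-05
```

View pics/c12.png

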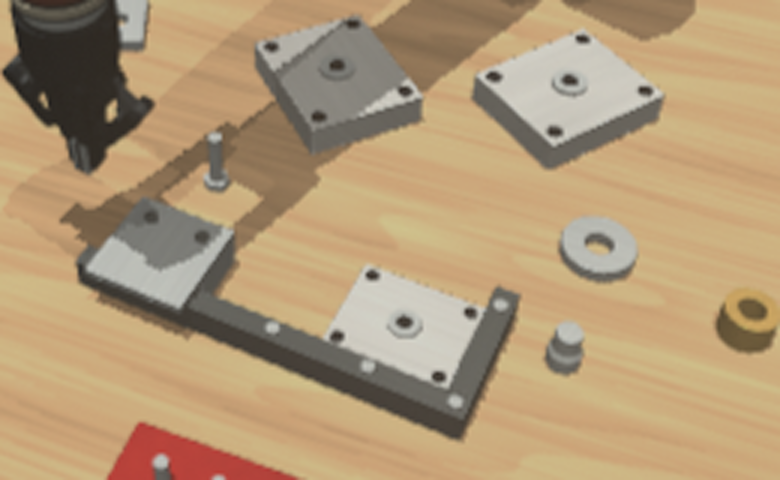

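View pics/wrist12.png

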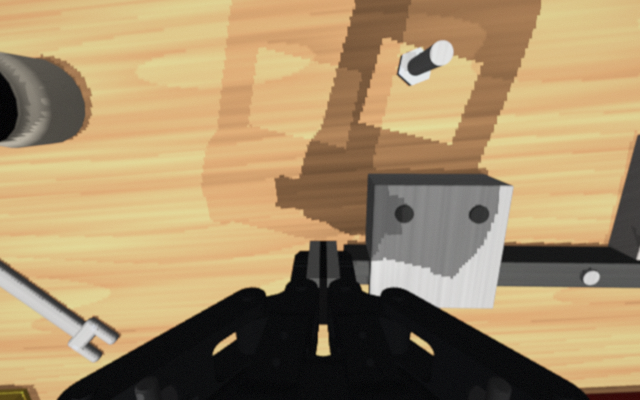

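{"api": "jog_arm", "payload": {"steps": [{"dx": 0, "dy": -0.05, "dz": -0.4, "twist": 0}, {"dx": 0, "dy": -0.05, "dz": -0.8, "twist": 0}, {"dx": 0, "dy": -0.05, "dz": -1.14, "twist": 0}, {"dx": 0, "dy": -0.05, "dz": -1.14, "twist": 0}]}}

```text
t: 16.75
tool_pos: [0.5957, -0.1333, 0.0193]
tool_rot: [-0.13, -3.102, 0.038]
contact_force: [-0.0, 0.6, 0.0]
opening: 0.0
```

{"api": "jog_arm", "payload": {"steps": [{"dx": 0.02, "dy": 0.2, "dz": 0, "twist": 0}, {"dx": 0.035, "dy": 0.4, "dz": 0, "twist": 0}, {"dx": 0.05, "dy": 0.6, "dz": 0, "twist": 0}, {"dx": 0.07, "dy": 0.8, "dz": 0, "twist": 0}, {"dx": 0.085, "dy": 1.0, "dz": 0, "twist": 0}]}}

```text
t: 17.38
tool_pos: [0.6016, -0.0727, 0.0202]
tool_rot: [-0.13, -3.103, 0.039]
contact_force: [1.0, -3.2, 2.2]
opening: -0.0
```

{"api": "jog_arm", "payload": {"steps": [{"dx": 0.02, "dy": 0.2, "dz": 0, "twist": 0}, {"dx": 0.035, "dy": 0.4, "dz": 0, "twist": 0}, {"dx": 0.05, "dy": 0.6, "dz": 0, "twist": 0}, {"dx": 0.065, "dy": 0.75, "dz": 0, "twist": 0}, {"dx": 0.07, "dy": 0.85, "dz": 0, "twist": 0}]}}

```text
t: 18.0
tool_pos: [0.6059, -0.0211, 0.0201]
tool_rot: [-0.13, -3.103, 0.039]
contact_force: [0.9, -2.8, 1.8]
opening: 0.0003
```

```bash
python3 look.py 13
```

```text
scene plate fix centre mm -42.3 -52.3 size 91.9 102.9 ang 0.25 y rng -103.8 -0.8 x rng -88.3 3.8
scene block fix centre mm 2.2 -160.8 size 57.1 86.4 ang 0.14 y rng -204.0 -117.7 x rng -26.4 30.8
side plate fix centre mm -47.8 -53.2 size 89.0 109.4 ang 0.55 y rng -108.3 1.3 x rng -92.4 -3.0
side block fix centre mm -40.0 -146.3 size 38.4 33.4 ang 2.67 y rng -163.4 -129.0 x rng -59.1 -21.4
t 18.1 tcp [ 0.6055 -0.0206  0.0198] fix [ -31.5 -218.6] F [-0.5 -1.1  0.4] open -0.00012149151892701516
```

View pics/c13.png

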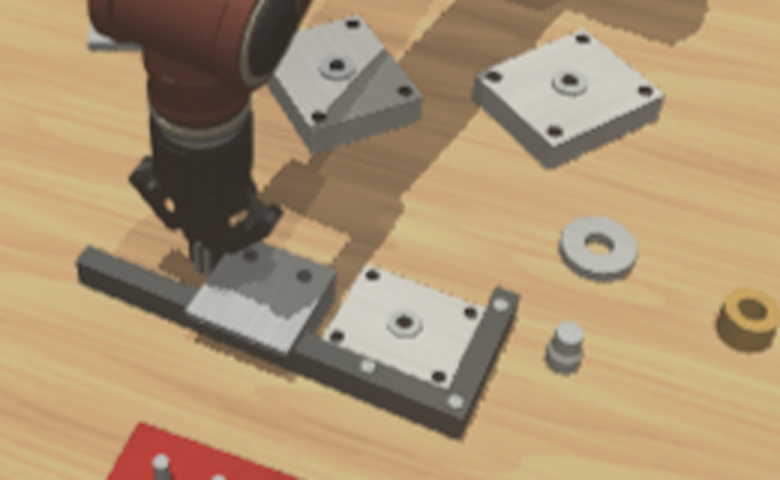

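{"api": "jog_arm", "payload": {"steps": [{"dx": 0.005, "dy": 0.08, "dz": 0, "twist": 0}, {"dx": 0.01, "dy": 0.14, "dz": 0, "twist": 0}, {"dx": 0.015, "dy": 0.19, "dz": 0, "twist": 0}, {"dx": 0.02, "dy": 0.22, "dz": 0, "twist": 0}, {"dx": 0.02, "dy": 0.24, "dz": 0, "twist": 0}]}}

```text
t: 18.73
tool_pos: [0.6064, -0.0082, 0.0197]
tool_rot: [-0.128, -3.102, 0.044]
contact_force: [0.4, -10.3, 0.3]
opening: 0.0003
```

{"api": "jog_arm", "payload": {"steps": [{"dx": 0.005, "dy": 0.03, "dz": 0, "twist": 0}, {"dx": 0.005, "dy": 0.06, "dz": 0, "twist": 0}, {"dx": 0.005, "dy": 0.06, "dz": 0, "twist": 0}]}}

```text
t: 19.1
tool_pos: [0.6064, -0.0083, 0.0198]
tool_rot: [-0.128, -3.101, 0.054]
contact_force: [-1.3, -14.4, 0.7]
opening: 0.0004
```

```bash
python3 look.py 14
```

```text
scene plate fix centre mm -43.8 -52.7 size 88.9 103.5 ang 0.19 y rng -104.3 -0.8 x rng -88.3 0.7
scene block fix centre mm 9.0 -147.9 size 44.1 86.5 ang 0.91 y rng -191.1 -104.8 x rng -13.7 30.8
side plate fix centre mm -47.8 -51.1 size 89.0 105.2 ang 0.55 y rng -103.9 1.3 x rng -92.4 -3.1
side block fix centre mm -38.1 -123.4 size 52.7 45.9 ang 12.37 y rng -151.4 -102.6 x rng -66.2 -15.3
t 19.2 tcp [ 0.6064 -0.0083  0.0198] fix [ -31.6 -206.2] F [ -0.5 -14.1   1.1] open 6.853871741541737e-05
```

View pics/c14.png

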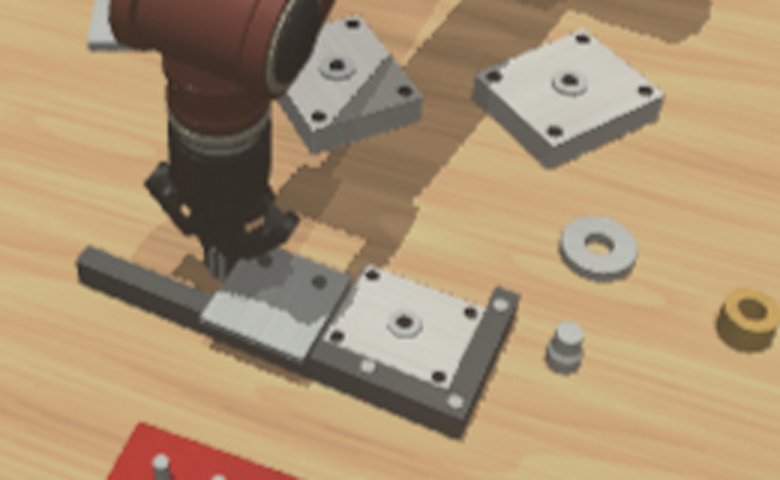

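The block's nose now meets the plate, and the arm stopped moving at 14 N. I'll back straight off and check.

{"api": "jog_arm", "payload": {"steps": [{"dx": -0.02, "dy": -0.25, "dz": 0, "twist": 0}, {"dx": -0.03, "dy": -0.4, "dz": 0.2, "twist": 0}, {"dx": -0.03, "dy": -0.4, "dz": 1.0, "twist": 0}, {"dx": -0.6, "dy": -0.4, "dz": 1.9, "twist": 0}, {"dx": -1.5, "dy": -0.4, "dz": 2.3, "twist": 0}]}}

```text
t: 19.82
tool_pos: [0.5183, -0.0325, 0.163]
tool_rot: [-0.128, -3.108, 0.054]
contact_force: [-0.6, 0.0, -0.7]
opening: -0.0
```

{"api": "jog_arm", "payload": {"steps": [{"dx": -0.5, "dy": -0.3, "dz": 0.5, "twist": 0}, {"dx": -0.8, "dy": -0.6, "dz": 1.0, "twist": 0}, {"dx": -0.8, "dy": -0.6, "dz": 1.0, "twist": 0}, {"dx": -0.8, "dy": -0.6, "dz": 1.0, "twist": 0}]}}

```text
t: 20.32
tool_pos: [0.4702, -0.0681, 0.2225]
tool_rot: [-0.128, -3.108, 0.053]
contact_force: [-0.2, 0.8, -1.4]
opening: 0.0002
```

```bash
python3 look.py 15; python3 - <<'E'
from h import *
for n in ['scene','side']:
    a=load(n+'0')['frame'].astype(int);b=load(n+'15')['frame'].astype(int)
    W=cloud(load(n+'15')).reshape(-1,3)
    for nm,c,r in [('bolt',(.5,-.06),.04),('flange',(.455,.27),.045),('socket',(.57,.27),.04)]:
        s=W[(np.hypot(W[:,0]-c[0],W[:,1]-c[1])<r)&(W[:,2]>.008)&(W[:,2]<.07)]
        print(n,nm,np.nanmin(s,0).round(3),np.nanmax(s,0).round(3))
d=load('side15');cv2.imwrite('pics/cs15.png',cv2.resize(d['frame'][150:300,200:460,::-1],None,fx=3,fy=3,interpolation=cv2.INTER_CUBIC))
E
```

```text
scene plate fix centre mm -45.6 -52.9 size 85.3 103.8 ang 0.25 y rng -104.7 -0.8 x rng -88.3 -2.9
scene block fix centre mm -14.3 -148.1 size 86.7 89.7 ang 90.0 y rng -191.4 -104.8 x rng -59.1 30.6
side plate fix centre mm -47.8 -53.4 size 89.0 109.7 ang 0.55 y rng -108.5 1.3 x rng -92.4 -3.1
side block fix centre mm -19.5 -149.0 size 92.7 93.5 ang 89.93 y rng -195.4 -102.6 x rng -66.2 27.3
t 20.43 tcp [ 0.4699 -0.0678  0.2214] fix [-162.5 -277.2] F [ 0.2 -0.4 -0.3] open -0.0006392500163545506
scene bolt [ 0.494 -0.072  0.008] [ 0.512 -0.052  0.06 ]
scene flange [0.424 0.239 0.008] [0.488 0.303 0.018]
scene socket [0.565 0.254 0.008] [0.59  0.281 0.041]
side bolt [ 0.487 -0.074  0.008] [ 0.537 -0.054  0.062]
side flange [0.42  0.237 0.008] [0.482 0.303 0.022]
side socket [0.557 0.254 0.009] [0.584 0.28  0.043]
```

View pics/c15.png

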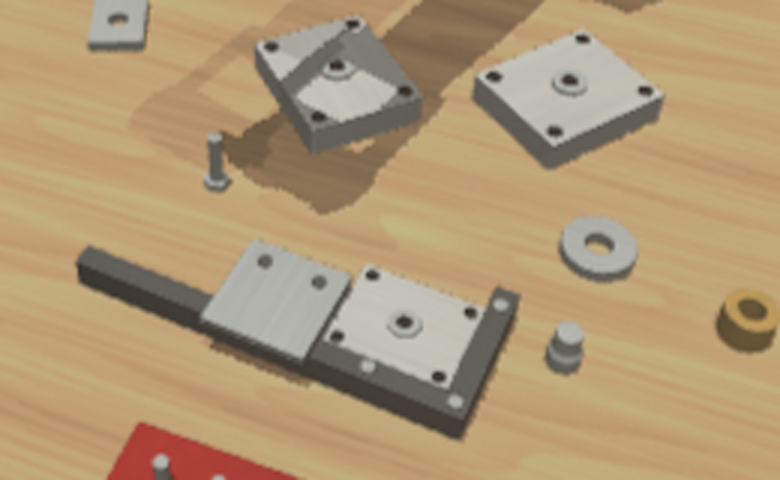

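View pics/cs15.png

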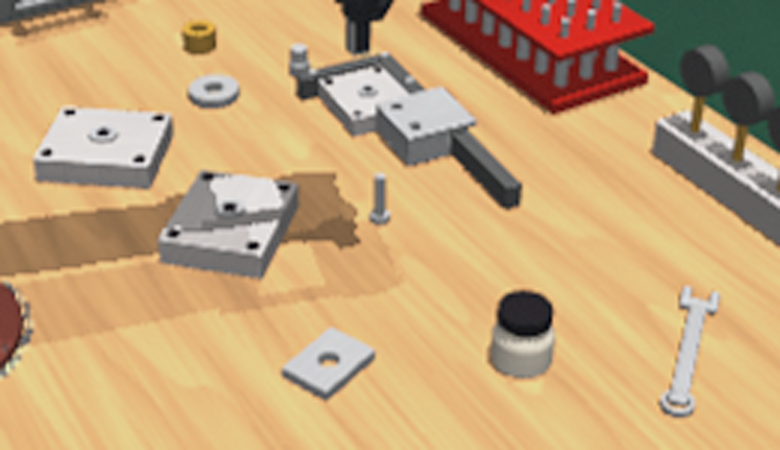

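```bash
python3 -c "
from station import ctrl
print(ctrl.finish_job())"
```

```text
the job is handed in; nothing more can be done
None
```

The plate is seated in the corner of the fixture and the sliding block is up against its free end. I handed the job in at about 20.4 s of the 48 s allowed.

**What I did:** I pushed the smallest plate along the bench with the two fingertips until it was square and close to the long fence. With the outside of the shut fingers I then pushed it to the end fence. I repeated the pushes in both directions until each met firm resistance (12–18 N). Last, I pushed the block by its tail onto the plate until it stopped at 14 N, then backed the arm clear.

**Last checks:**
- **Plate:** the scene camera put it at fixture x about −44 to −46 mm and y −52.9 mm, against −44 and −52. It sat within about 0.3° of the fixture and no gap showed.
- **Block:** its nose was at y −104.8 mm, meeting the plate's free end at −104.7 mm.
- **Loose parts:** the bolt, flange and socket measured within about 2 mm of their starting positions in the scene camera. The others looked unmoved in the pictures.

**What disagreed:**
- **Side camera:** it put the plate 3–4 mm nearer the robot, at x −47.8 mm. Its outlines were coarser and took in some side faces, so I relied on the scene camera and the contact forces.
- **Block travel:** it came to about 106 mm, not 111 mm, because its nose started about 5 mm forward of fully back by my measurement.

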